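# Open the tool chest and put the block plane away

## Task

Open the lid of the tool chest all the way until it rests against its stop, without letting it bang, then slide the till inside fully to the left end (as seen from the robot) so that the well lies open. Then put the block plane away in the well, set down gently and lying on its sole on the green floor; leave the lid standing open and do not disturb the glue bottle, the hammer or the wooden rail.

Things in the scene. Friction and masses are not known exactly. Their poses are not given: they have to be found in the camera images.
- chest: Plywood tool chest fixed to the bench, 170 mm (its x, front to back) x 384 mm (its y) x 110 mm high to the rim, walls and floor 12 mm thick, inside 146 x 360 mm with a green inner floor 12 mm up. Origin at the centre of its underside; +x points from its front (the robot's side) to the hinge side, +y to its left end as seen from the front, z up. Two carrying rings on its ends are only decoration.
- lid (a joint): Angle of the chest's lid in rad: 0 closed, grows as the front edge rises; it meets its stop at 1.85 (106 degrees, leaning back past upright). It starts ajar, between 0.25 and 0.55. The hinge is stiff: the lid (0.45 kg) stays where it is left; about 5 N straight up at the lip lifts it.
- lid_hinge (a point): Point on the hinge line at the middle of the far rim: in the chest's frame x +85 mm, y 0, z 110 mm, level with the lid's underside when shut. Its x axis lies in the lid, pointing from the lip to the hinge; its y runs along the hinge line, in the direction of the chest's +y; z is the lid's outward normal. The lid is a brown board 170 x 384 x 9 mm that covers the chest.
- lid_lip (a point): Underside of the front edge, at the middle, of the lid's dark wooden lip, 210 mm from the hinge line. The lip is 130 mm wide and 14 mm thick and stands 40 mm out over the chest's front; a finger can go under it. It turns with the lid; same axes as lid_hinge.
- till (a joint): Travel in m of the till along the chest's +y: 0 at the right end wall, 0.235 fully home at the left end wall. It starts between 0.08 and 0.15. It takes about 3 N to slide and stays where it is left.
- till_mid (a point): Centre of the till's open top, level with its rim; axes as the chest's. The till is a pale wooden open-topped tray, 142 mm (x) x 125 mm (y) x 44 mm high, walls and floor 6 mm thick, on runners in the upper part of the chest: its rim lies 104 mm and its underside 60 mm above the bench, and it cannot be lifted out. It holds a pencil and a rule, only decoration, along its front and back walls.
- well_floor (a point): Centre of the well's green floor that is open (146 mm in x, 235 mm in y) once the till is home: in the chest's frame x 0, y -62.5 mm, z 12 mm. Axes as the chest's.
- plane: Block plane, loose on the bench, sole down: dark steel body 150 mm long (its x), 46 mm wide (its y), 36 mm high, with a slanting brass cap and steel blade and, near its nose (+x), a dark wooden knob; 68 mm high in all, about 0.6 kg. Origin at the centre of its sole, z up. It is too tall to go under the till.
- glue: Bystander: white glue bottle with a red cap, 60 mm in diameter, 170 mm tall, standing; origin at the centre of its underside.
- hammer: Bystander: hammer, 240 mm long, lying along its x; origin below its middle.
- rail: Bystander: pale wooden rail with a tenon, 240 x 50 x 28 mm along its y plus a 30 mm tenon at -y; origin at the centre of its underside.

How it is judged (in metres and radians):
On the way, in this order (a step that is already met when the one before it is completed fails the run):
1. the lid is open against its stop (above 1.80 rad) (value of joint lid above 1.8 rad), for 0.2 s.
2. with the lid still open, the till is fully home at the left end (above 0.225 m) (value of joint lid above 1.8 rad and value of joint till above 0.225 m), for 0.2 s.
At the end, for the whole second after the job is handed in: Lid open against its stop (above 1.80 of 1.85 rad), till home at the left end (above 0.225 of 0.235 m), block plane at rest in the well, sole flat on the green floor (origin 5 to 17 mm above the chest's underside, tilt under 0.1 rad) (all of step 2 and z of plane in the frame of chest between 0.005 and 0.017 m and x of plane in the frame of chest between -0.073 and 0.073 m and y of plane in the frame of chest between -0.18 and 0.055 m and angle between plane's own z axis and vertical below 0.1 rad and linear speed of plane below 0.02 m/s); the robot touches nothing.
It fails at once if the lid bangs against its stop (faster than 2.5 rad/s in its last 0.25 rad) (value of joint lid above 1.6 rad and velocity of joint lid above 2.5 rad/s).
It fails at once if the plane is dropped or flung into the chest (faster than 0.5 m/s below the rim) (z of plane in the frame of chest below 0.08 m and x of plane in the frame of chest between -0.073 and 0.073 m and y of plane in the frame of chest between -0.18 and 0.18 m and linear speed of plane above 0.5 m/s).
It fails at once if the glue bottle, the hammer or the wooden rail is moved more than 30 mm (distance of any of glue, hammer, rail from where it was at the start of the episode above 0.03 m).
It also fails if it takes over 72 s, if anything falls off the work surface, if the arm or the gripper's body presses on something with over 40 N, if the wrist force passes 120 N, or if a joint passes its speed limit or range.

## Robot

A 6-joint arm with a two-finger parallel gripper is mounted at the origin on the work surface. World frame = base frame: x ahead of the robot, y to its left, z up, the work surface at z = 0. Lengths are in m, angles in degrees, forces in N, time in s.
With the tool pointing down it reaches from about 0.4 to 0.825 m from the base axis. Payload 7 kg.
Tool frame: the origin (TCP) lies at the very end of the fingers, on their centre line; the grasp point (between the pads) lies 19 mm behind it; x points along the fingers, y is the direction in which the jaws open and shut, and the axes are right-handed (so a half turn about x gives the same grasp; the last joint's range is limited). The gripper opens to 88 mm and grips with 3 to 60 N. Pads are 19 mm wide; open, the fingers measure 130 mm over their backs; the gripper's body (78 mm by 193 mm) begins 47 mm behind the grasp point.
Start: joints at [16.507, 20.546, 0.682, 0, -70.136, -16.507], TCP at [0.675, -0, 0.227] pointing down, gripper open.
Joint ranges: [-176.03, 176.03], [-82.01, 121.73], [-58.28, 71.71], [-173.87, 95.51], [-174.79, -0.11], [-173.66, 173.66]. Speed limits (degrees/s): [136.94, 136.94, 172.46, 180, 180, 180].

## Interface

Orientations are given as [roll, pitch, yaw] about the fixed x, y, z axes, in that order (R = Rz(yaw) Ry(pitch) Rx(roll)).
In Python, from plant import monitor, eyes, ticket gives the robot as it stands. The module is installed in compiled form; this text tells all that it offers.
- The arm moves only by the shell command python3 -m crank 'ROWS'. ROWS is JSON, a list of rows, each an object with "linear": the shift along the world's x, y, z in units of 60 mm (1.0 is 60 mm), a list of three; "rot": the turn, a rotation vector about the world's x, y, z in units of 5 degrees (1.0 is 5 degrees), a list of three; "hand": the opening, from 0 (shut) to 1 (fully open). In form: [{"linear": [tx, ty, tz], "rot": [ax, ay, az], "hand": hand}, ...]. A call has 1 to 20 rows; each row shifts and turns the pose as measured when the row begins; what a row does not reach is not made up. A row lasts 1/8 s, in which the tool goes at most 62.5 mm and 10.7 degrees, less where a joint would pass 70% of its speed; a pose out of reach is approached as far as the arm can. A call is refused whole if a number of a shift passes 1 or a number of a turn 1, either way. A call with a gripper value outside its range is refused whole. The fingers move at their own pace and stop on an object; the grip force is fixed at half the most. Time passes only in rows, so rows that do not move let the fingers close. It gives the time, the measured TCP pose, the force and the opening at its end, in the units of the state.
- monitor.get_obs(): the state, without advancing time (a new reading comes with each control period).
- eyes.snapshot(name): name is "scene" or "side" or "wrist"; returns a dict with "image" (420x560x3 uint8, red, green, blue), "depth" (420x560 float32, m along the optical axis (not along the pixel's ray), 0 where there is no reading), "K" (3x3 intrinsics, pixels), "camera_from_world" (4x4, takes a point from world to camera coordinates); the wrist camera has in their place "hand_eye" (4x4, takes a point from camera to tool coordinates, whose origin is the TCP and whose axes are the tool frame's). Camera axes: x right, y up, looking along -z (the intrinsics and any distortion apply to the point x, -y, -z); pixel columns grow to the right and rows downward; lengths in m; the calibration is good to about 2 mm. A picture is of the moment at which its call begins: read the wrist's pose just before it.
- ticket.close_job(): hands the job in, once; it reports no verdict.
The state is a dict: "clock": time; "joint_pos": joint angles; "qvel": joint speeds; "tau": joint torques, N m; "tool_pos": TCP position; "orientation": TCP orientation; "force": force on the tool from outside, world axes, zero at the start; "moment": the same for the moment, N m; "opening": finger opening in m.
Only numpy, scipy, OpenCV 4.12 (cv2) and the standard library are available. Lean on these libraries where they do the work, as an engineer would, in place of code of your own. Each camera call takes 0.05 s, during which the arm holds its last target.

## Working session

There is one attempt and no reset: what is moved stays moved. The work goes in short steps, Python scripts to look and compute and a shell command to move; the robot and the scene stay as the last step left them, time stands still between calls to the robot, and variables do not carry over. Pictures are saved under pics/ and viewed, and the job is handed in when it is done.

```bash
mkdir -p pics; cat > h.py <<'E'
from plant import monitor, eyes, ticket
import numpy as np, cv2
from scipy.spatial.transform import Rotation as R
def snap(name,fn=None):
    o=monitor.get_obs(); s=eyes.snapshot(name)
    if fn: cv2.imwrite('pics/'+fn+'.png',s['image'][:,:,::-1])
    d=s['depth']; K=s['K']
    v,u=np.mgrid[0:d.shape[0],0:d.shape[1]]
    X=(u-K[0,2])/K[0,0]*d; Y=(v-K[1,2])/K[1,1]*d
    P=np.stack([X,-Y,-d],-1)
    if 'hand_eye' in s:
        T=np.eye(4);T[:3,:3]=R.from_euler('xyz',o['orientation'],degrees=True).as_matrix();T[:3,3]=o['tool_pos']
        T=T@s['hand_eye']
    else: T=np.linalg.inv(s['camera_from_world'])
    W=P@T[:3,:3].T+T[:3,3]
    W[d==0]=np.nan
    return s['image'],W,T
E
python3 - <<'E'
from h import *
print(monitor.get_obs())
for n in ['scene','side','wrist']:
    i,W,T=snap(n,n+'0'); np.save(n+'0.npy',W); print(n,T.round(2).tolist())
E
```

```text
{'clock': 0.0, 'joint_pos': array([ 1.65066321e+01,  2.05897118e+01,  6.35208732e-01, -1.81800175e-02,
       -7.01344768e+01, -1.65071233e+01]), 'qvel': array([ 0.08040937,  0.00340168, -0.07323534,  0.03238573,  0.00740821,
        0.02578745]), 'tau': array([-8.00930356e-04, -5.82726967e+01,  2.93058443e+01,  6.99745238e+00,
        6.93249181e-03, -2.06530804e-04]), 'tool_pos': array([ 6.74535977e-01, -3.51954165e-05,  2.25659125e-01]), 'orientation': array([  95.63596154,   89.9093931 , -174.37072069]), 'force': array([-0.11269627,  0.22414401, -0.27705063]), 'moment': array([ 0.00758571,  0.0284201 , -0.03012343]), 'opening': 0.08776311533777013}
scene [[0.98, 0.11, -0.14, 0.38], [-0.18, 0.65, -0.74, -0.86], [0.01, 0.75, 0.66, 0.88], [0.0, 0.0, 0.0, 1.0]]
side [[1.0, 0.06, -0.07, 0.48], [-0.09, 0.65, -0.75, -0.79], [0.0, 0.75, 0.66, 0.81], [0.0, 0.0, 0.0, 1.0]]
wrist [[-1.0, -0.0, 0.0, 0.68], [0.0, -0.97, -0.26, -0.07], [0.0, -0.26, 0.97, 0.38], [0.0, 0.0, 0.0, 1.0]]
```

View pics/scene0.png

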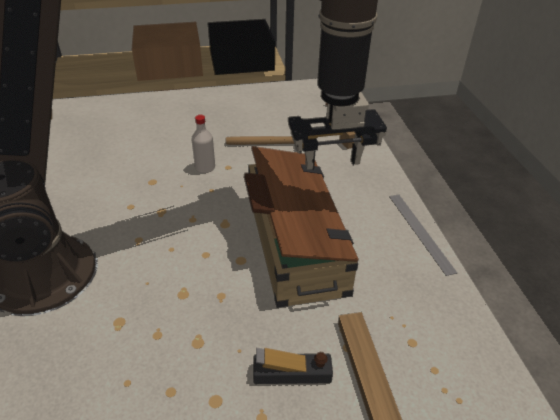

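View pics/side0.png

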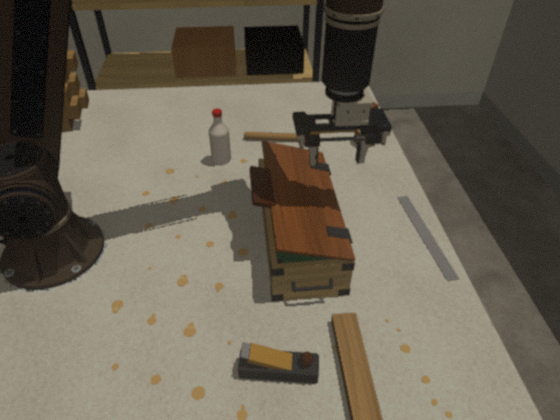

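View pics/wrist0.png

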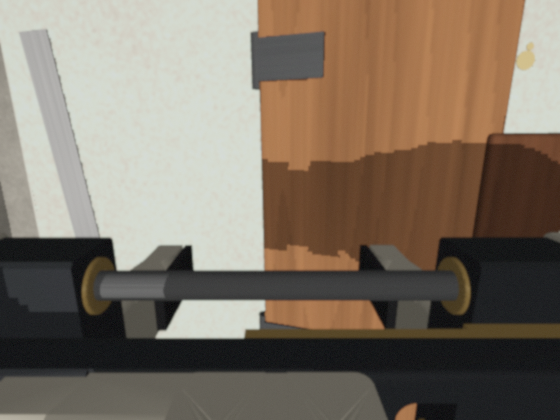

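```bash
python3 - <<'E'
from h import *
W=np.load('scene0.npy')
for nm,u,v in [('lid far-left lip corner',256,152),('lid left back',300,155),('lid right front',275,250),('lid right back',350,255),('lip a',248,178),('lip b',256,208),('lip in',270,207),('mid',300,200),
 ('front wall',262,240),('rim',277,265),('rightend top front',275,292),('rightend bottom front',277,305),('rightend bottom back',350,293),('rt top back',350,265),('plane nose top',300,365),('knob',321,358),('plane l',256,375),('plane r',330,375),('bottle cap',200,119),('bottle body',204,155),('hammer l',230,140),('hammer',270,141),('head',345,141),('rail tl',340,318),('rail tr',361,314),('rail',370,370),('rail',390,400)]:
    print(nm,u,v,W[v,u].round(3))
m=W[330:400,240:345].reshape(-1,3)
z=m[(m[:,2]>.02)&(m[:,2]<.09)&(m[:,0]<.6)]
print(len(z),z.min(0),z.max(0))
r=cv2.minAreaRect((z[:,:2]*1000).astype(np.float32));print(r,cv2.boxPoints(r))
# body points at 0.03-0.04
k=W.reshape(-1,3)
for lo,hi in [(.028,.04),(.055,.08)]:
  s=k[(k[:,2]>lo)&(k[:,2]<hi)&(k[:,0]<.6)&(k[:,1]<-.3)&(k[:,0]>.3)]
  r=cv2.minAreaRect((s[:,:2]*1000).astype(np.float32));print(lo,len(s),r,s.mean(0))
E
```

```text
lid far-left lip corner 256 152 [0.528 0.166 0.164]
lid left back 300 155 [0.646 0.183 0.129]
lid right front 275 250 [ 0.524 -0.127  0.111]
lid right back 350 255 [ 0.672 -0.181  0.125]
lip a 248 178 [0.491 0.039 0.183]
lip b 256 208 [ 0.493 -0.066  0.183]
lip in 270 207 [ 0.525 -0.056  0.173]
mid 300 200 [ 0.602 -0.012  0.145]
front wall 262 240 [ 0.513 -0.011  0.03 ]
rim 277 265 [ 0.52  -0.17   0.111]
rightend top front 275 292 [ 0.515 -0.178  0.036]
rightend bottom front 277 305 [ 0.517 -0.193  0.01 ]
rightend bottom back 350 293 [ 0.681 -0.191  0.013]
rt top back 350 265 [ 0.671 -0.191  0.106]
plane nose top 300 365 [ 0.529 -0.363  0.042]
knob 321 358 [ 0.566 -0.368  0.063]
plane l 256 375 [ 0.445 -0.366  0.035]
plane r 330 375 [ 0.581 -0.388  0.032]
bottle cap 200 119 [0.401 0.334 0.172]
bottle body 204 155 [0.401 0.321 0.063]
hammer l 230 140 [0.487 0.443 0.024]
hammer 270 141 [0.61  0.429 0.016]
head 345 141 [ 0.685 -0.033  0.308]
rail tl 340 318 [ 0.636 -0.263  0.029]
rail tr 361 314 [ 0.681 -0.263  0.032]
rail 370 370 [ 0.659 -0.389  0.029]
rail 390 400 [ 0.675 -0.453  0.03 ]
2174 [ 0.4392439  -0.38858916  0.02000366] [ 0.5919557  -0.32035036  0.07128207]
((515.8003540039062, -355.3816833496094), (47.5243034362793, 149.2372589111328), 80.848876953125) [[ 438.35233 -366.97412]
 [ 585.6901  -390.70868]
 [ 593.2484  -343.78925]
 [ 445.91058 -320.0547 ]]
0.028 988 ((515.8086547851562, -355.1374816894531), (47.03952407836914, 149.1763153076172), 80.848876953125) [ 0.52116079 -0.36552537  0.03596744]
0.055 517 ((513.374755859375, -352.33111572265625), (35.892852783203125, 131.36865234375), 82.85400390625) [ 0.49195628 -0.35214791  0.0618835 ]
```

```bash
python3 - <<'E'
from h import *
for f in ['scene0','side0']:
    W=np.load(f+'.npy').reshape(-1,3); W=W[~np.isnan(W[:,0])]
    def plane(m):
        P=W[m]
        for _ in range(4):
            c=P.mean(0);n=np.linalg.svd(P-c,full_matrices=False)[2][2]; P=P[abs((P-c)@n)<.004]
        return c.round(4),(n*np.sign(n[np.argmax(abs(n))])).round(4),len(P)
    print(f,'right end',plane((abs(W[:,1]+.19)<.012)&(W[:,2]>.015)&(W[:,2]<.09)&(W[:,0]>.53)&(W[:,0]<.67)))
    print('front',plane((abs(W[:,0]-.513)<.012)&(W[:,2]>.015)&(W[:,2]<.09)&(abs(W[:,1])<.16)))
    c,n,k=plane((W[:,0]>.54)&(W[:,0]<.66)&(W[:,2]>.1)&(W[:,2]<.185)&(W[:,1]<-.03)&(W[:,1]>-.18)); print('lid',c,n,k,np.arctan2(np.hypot(n[0],n[1]),n[2]),np.degrees(np.arctan2(n[1],n[0])))
o=monitor.get_obs(); print(R.from_euler('xyz',o['orientation'],degrees=True).as_matrix().round(3))
E
```

```text
scene0 right end (array([ 0.5988, -0.191 ,  0.0555]), array([-1.420e-02,  9.999e-01,  1.000e-04]), 1232)
front (array([ 0.5137, -0.0537,  0.0511]), array([ 9.999e-01,  1.490e-02, -1.000e-04]), 374)
lid [ 0.599  -0.109   0.1465] [0.2825 0.0048 0.9592] 2455 0.2864573983935039 0.973427540721243
side0 right end (array([ 0.5986, -0.1908,  0.0557]), array([-1.540e-02,  9.999e-01,  5.000e-04]), 1257)
front (array([ 0.5148, -0.0581,  0.0496]), array([ 0.9999,  0.0146, -0.0017]), 142)
lid [ 0.5989 -0.1097  0.1455] [0.2847 0.0036 0.9586] 2590 0.2887200253962973 0.7244601821326195
[[-0.001 -1.     0.   ]
 [-0.     0.     1.   ]
 [-1.     0.001 -0.   ]]
```

```bash
python3 -m crank '[{"linear":[-0.22,0,0.03],"rot":[0,0,1],"hand":0},{"linear":[-0.22,0,0.03],"rot":[0,0,1],"hand":0},{"linear":[-0.22,0,0.03],"rot":[0,0,1],"hand":0},{"linear":[-0.22,0,0.03],"rot":[0,0,1],"hand":0},{"linear":[-0.22,0,0.03],"rot":[0,0,1],"hand":0},{"linear":[-0.22,0,0.03],"rot":[0,0,1],"hand":0},{"linear":[-0.22,0,0.03],"rot":[0,0,1],"hand":0},{"linear":[-0.22,0,0.03],"rot":[0,0,1],"hand":0},{"linear":[-0.22,0,0.03],"rot":[0,0,1],"hand":0},{"linear":[-0.22,0,0.03],"rot":[0,0,1],"hand":0},{"linear":[-0.22,0,0.03],"rot":[0,0,1],"hand":0},{"linear":[-0.22,0,0.03],"rot":[0,0,1],"hand":0},{"linear":[-0.22,0,0.03],"rot":[0,0,1],"hand":0},{"linear":[-0.22,0,0.03],"rot":[0,0,1],"hand":0},{"linear":[-0.22,0,0.03],"rot":[0,0,1],"hand":0},{"linear":[-0.22,0,0.03],"rot":[0,0,1],"hand":0},{"linear":[-0.22,0,0.03],"rot":[0,0,1],"hand":0},{"linear":[-0.22,0,0.03],"rot":[0,0,1],"hand":0}]'
python3 -c "
from h import *
o=monitor.get_obs();print(o['joint_pos'],o['tool_pos']);print(R.from_euler('xyz',o['orientation'],degrees=True).as_matrix().round(3))"
```

```text
clock: 2.4
tool_pos: [0.4259, -0.0009, 0.2535]
orientation: [63.7, 89.4, -113.4]
force: [0.3, -0.3, 0.0]
opening: 0.0006
[ 27.01283568  -4.82164401 -26.06684392   0.39166097 -69.19857451
  65.73393828] [ 0.42592939 -0.00085121  0.25348099]
[[-0.004  0.05  -0.999]
 [-0.009 -0.999 -0.05 ]
 [-1.     0.009  0.004]]
```

```bash
python3 -m crank '[{"linear":[0,0,0],"rot":[0,-1,-0.5],"hand":0},{"linear":[0,0,0],"rot":[0,-1,0],"hand":0},{"linear":[0,0,0],"rot":[0,-1,0],"hand":0},{"linear":[0,0,0],"rot":[0,-1,0],"hand":0},{"linear":[0,0,0],"rot":[0,-1,0],"hand":0},{"linear":[0,0,0],"rot":[0,-1,0],"hand":0},{"linear":[0,0,0],"rot":[0,-1,0],"hand":0},{"linear":[0,0,0],"rot":[0,-1,0],"hand":0},{"linear":[0,0,0],"rot":[0,-1,0],"hand":0},{"linear":[0,0,0],"rot":[0,0,0],"hand":0}]'
python3 -c "
from h import *
o=monitor.get_obs();print(o['joint_pos'],o['tool_pos']);print(R.from_euler('xyz',o['orientation'],degrees=True).as_matrix().round(3))"
```

```text
clock: 3.65
tool_pos: [0.4578, -0.0133, 0.3295]
orientation: [-178.2, 49.1, 2.6]
force: [0.6, -0.8, -1.0]
opening: 0.0001
[ 37.0453557  -31.83359827 -58.23827474  40.38396524 -34.94112901
  25.91828874] [ 0.45779464 -0.01326015  0.3295142 ]
[[ 0.655  0.021 -0.756]
 [ 0.029 -1.    -0.003]
 [-0.755 -0.02  -0.655]]
```

```bash
python3 -m crank '[{"linear":[0.0,-0.1,-0.1],"rot":[0,0,1],"hand":0},{"linear":[0.0,-0.1,-0.1],"rot":[0,0,1],"hand":0},{"linear":[0.0,-0.1,-0.1],"rot":[0,0,1],"hand":0},{"linear":[0.0,-0.1,-0.1],"rot":[0,0,1],"hand":0},{"linear":[0.0,-0.1,-0.1],"rot":[0,0,1],"hand":0},{"linear":[0.0,-0.1,-0.1],"rot":[0,0,1],"hand":0},{"linear":[0.0,-0.1,-0.1],"rot":[0,0,1],"hand":0},{"linear":[0.0,-0.1,-0.1],"rot":[0,0,1],"hand":0},{"linear":[0,0,0],"rot":[0,0,0],"hand":0}]'
python3 -c "
from h import *
o=monitor.get_obs();print(o['joint_pos'],o['tool_pos']);print(R.from_euler('xyz',o['orientation'],degrees=True).as_matrix().round(3))"
```

```text
clock: 4.78
tool_pos: [0.4488, -0.0593, 0.2758]
orientation: [-177.2, 51.4, 36.4]
force: [0.4, 0.3, -0.1]
opening: 0.0005
[ -8.43945771 -13.4745888  -27.04140323 -33.88938637 -52.16362451
 147.48958524] [ 0.44884373 -0.05925543  0.27580285]
[[ 0.502  0.563 -0.657]
 [ 0.371 -0.826 -0.424]
 [-0.781 -0.03  -0.624]]
```

```bash
python3 -m crank '[{"linear":[0.0,0.05,-0.34],"rot":[0,0,-0.7],"hand":0},{"linear":[0.0,0.05,-0.34],"rot":[0,0,-0.7],"hand":0},{"linear":[0.0,0.05,-0.34],"rot":[0,0,-0.7],"hand":0},{"linear":[0.0,0.05,-0.34],"rot":[0,0,-0.7],"hand":0},{"linear":[0.0,0.05,-0.34],"rot":[0,0,-0.7],"hand":0},{"linear":[0.0,0.05,-0.34],"rot":[0,0,-0.7],"hand":0},{"linear":[0,0,0],"rot":[0,0,0],"hand":0}]'
python3 -c "
from h import *
o=monitor.get_obs();print(o['joint_pos'],o['tool_pos']);print(R.from_euler('xyz',o['orientation'],degrees=True).as_matrix().round(3))
snap('scene','s1');snap('wrist','w1')"
```

```text
clock: 5.65
tool_pos: [0.456, -0.0518, 0.1622]
orientation: [-174.6, 51.2, 18.3]
force: [-0.7, -0.3, -1.4]
opening: 0.0004
[ 18.0289396  -14.48908642 -58.25094071  -1.53237694  -7.45299693
  86.3702842 ] [ 0.45600577 -0.05183247  0.16223681]
[[ 0.595  0.244 -0.766]
 [ 0.197 -0.968 -0.155]
 [-0.779 -0.059 -0.624]]
```

View pics/s1.png

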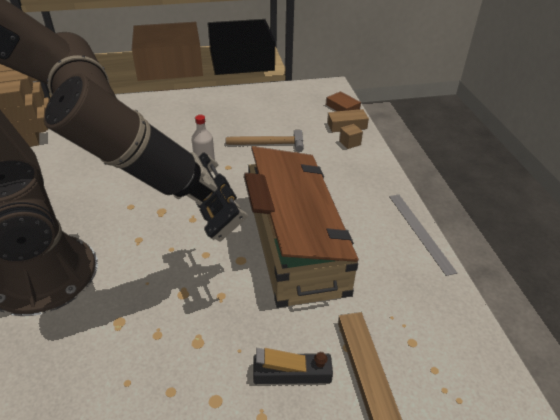

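View pics/w1.png

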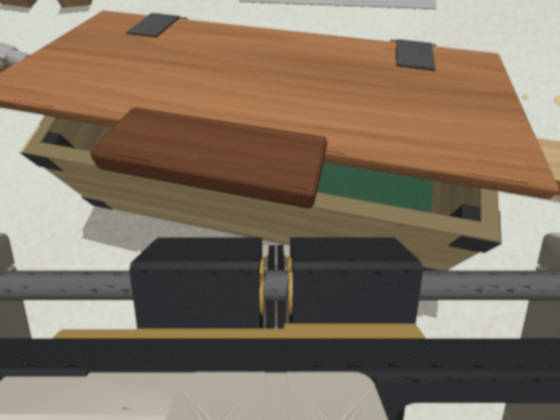

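```bash
python3 -m crank '[{"linear":[0.0,0.1,-0.15],"rot":[0,0,0],"hand":0},{"linear":[0.1,0.1,-0.15],"rot":[0,0,0],"hand":0},{"linear":[0.1,0.1,-0.1],"rot":[0,0,0],"hand":0},{"linear":[0.15,0,0],"rot":[0,0,0],"hand":0},{"linear":[0.15,0,0],"rot":[0,0,0],"hand":0},{"linear":[0,0,0],"rot":[0,0,0],"hand":0}]'
python3 -c "
from h import *
o=monitor.get_obs();print(o['joint_pos'],o['tool_pos'],o['force']);print(R.from_euler('xyz',o['orientation'],degrees=True).as_matrix().round(3))
snap('scene','s2');snap('wrist','w2')"
```

```text
clock: 6.5
tool_pos: [0.4851, -0.0402, 0.1317]
orientation: [-173.7, 51.7, 19.3]
force: [-0.0, 0.0, 0.4]
opening: 0.0005
[ 14.40854313  -5.9624912  -49.64699329 -20.55044098  -8.63814353
 107.90021549] [ 0.4850853  -0.04022246  0.13166119] [-0.00115729  0.00539443  0.3905276 ]
[[ 0.585  0.247 -0.772]
 [ 0.205 -0.967 -0.155]
 [-0.785 -0.068 -0.616]]
```

View pics/w2.png

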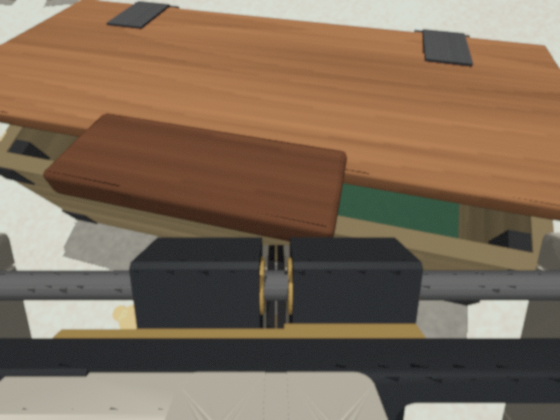

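```bash
python3 -m crank '[{"linear":[0.15,0,0],"rot":[0,0,0],"hand":0},{"linear":[0.1,0,0.1],"rot":[0,0,0],"hand":0},{"linear":[0.05,0,0.2],"rot":[0,0,0],"hand":0},{"linear":[0.05,0,0.2],"rot":[0,0,0],"hand":0}]'
python3 -c "
from h import *
snap('scene','s3');snap('wrist','w3')"
```

```text
clock: 7.1
tool_pos: [0.4976, -0.0416, 0.1558]
orientation: [-173.4, 52.6, 19.5]
force: [-1.3, 0.2, -4.0]
opening: 0.0004
```

View pics/s3.png

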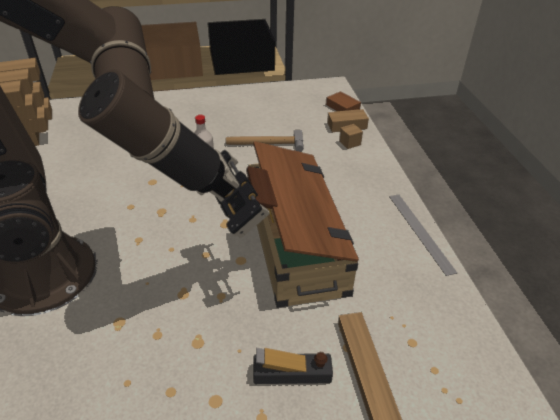

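```bash
python3 -m crank '[{"linear":[0.07,0,0.29],"rot":[0,0,0],"hand":0},{"linear":[0.1,0,0.28],"rot":[0,0,0],"hand":0},{"linear":[0.12,0,0.27],"rot":[0,0,0],"hand":0},{"linear":[0.15,0,0.26],"rot":[0,0,0],"hand":0},{"linear":[0.17,0,0.25],"rot":[0,0,0],"hand":0},{"linear":[0.19,0,0.23],"rot":[0,0,0],"hand":0}]'
python3 -c "
from h import *
o=monitor.get_obs();p=o['tool_pos']-[.683,0,.11];print(np.hypot(p[0],p[2]),np.arctan2(p[2],-p[0]),o['joint_pos'])
i,W,T=snap('scene','s4')
m=(W[...,0]>.5)&(W[...,0]<.72)&(W[...,1]<-.08)&(W[...,1]>-.18)&(W[...,2]>.125)&(W[...,2]<.26)
P=W[m];c=np.median(P,0)
for _ in range(6):
    n=np.linalg.svd(P-c,full_matrices=False)[2][2];k=abs((P-c)@n)<.006;P=P[k] if k.sum()>200 else P;c=P.mean(0)
n*=np.sign(n[2]);print(n,len(P),'theta',np.arctan2(n[0],n[2]))
snap('wrist','w4')"
```

```text
clock: 7.95
tool_pos: [0.5366, -0.042, 0.2433]
orientation: [-172.9, 53.5, 19.9]
force: [-1.6, 1.3, -4.2]
opening: 0.0003
0.19797936681745704 0.7386135299575274 [ 13.13968631 -10.11911932 -38.00558029  -9.14643331 -26.11217
  96.52638524]
[0.71059566 0.00798765 0.70355526] 1212 theta 0.7903766599672596
```

View pics/s4.png

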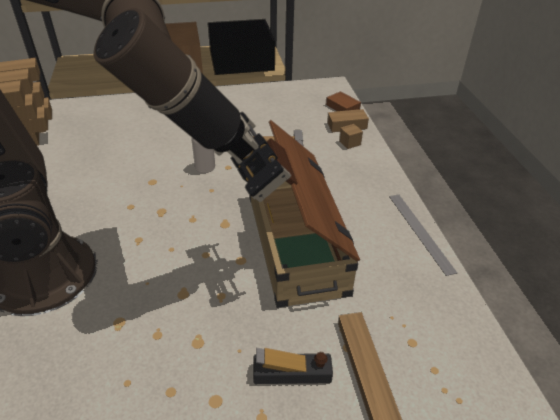

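View pics/w4.png

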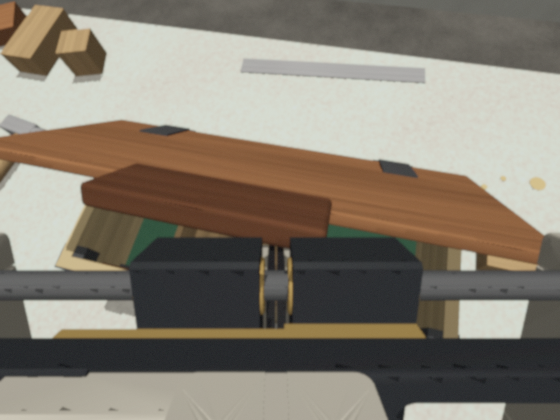

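```bash
python3 -m crank '[{"linear":[0.24,0,0.18],"rot":[0,0,-0.5],"hand":0},{"linear":[0.25,0,0.17],"rot":[0,0,-0.5],"hand":0},{"linear":[0.25,0,0.165],"rot":[0,0,-0.5],"hand":0},{"linear":[0.255,0,0.155],"rot":[0,0,-0.5],"hand":0},{"linear":[0.27,0,0.13],"rot":[0,0,-0.5],"hand":0},{"linear":[0.28,0,0.1],"rot":[0,0,-0.5],"hand":0}]'
python3 -c "
from h import *
o=monitor.get_obs();p=o['tool_pos']-[.683,0,.11];print(np.hypot(p[0],p[2]),np.arctan2(p[2],-p[0]),o['joint_pos'])
i,W,T=snap('scene','s5')
snap('wrist','w5')"
```

```text
clock: 8.8
tool_pos: [0.6259, -0.0412, 0.2922]
orientation: [-172.5, 53.8, 4.7]
force: [-3.2, 0.2, -0.4]
opening: 0.0004
0.1909267293129119 1.2670090626028507 [ 17.7194017   -5.47473819 -39.09464474  20.61886283 -22.17177188
  52.72867956]
```

View pics/s5.png

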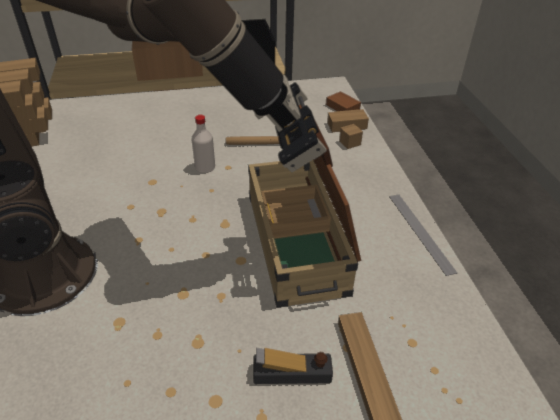

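View pics/w5.png

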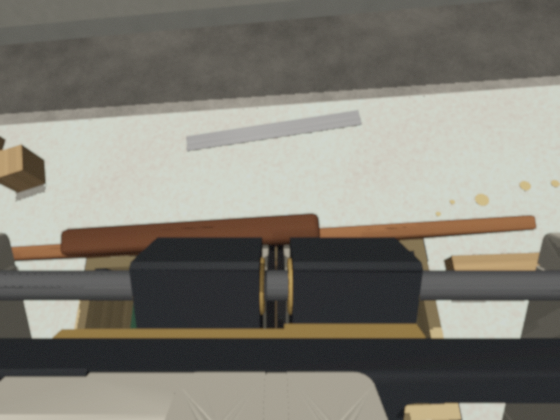

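```bash
python3 -m crank '[{"linear":[0.25,0,0.07],"rot":[0,0,-0.3],"hand":0},{"linear":[0.25,0,0.05],"rot":[0,0,-0.3],"hand":0},{"linear":[0.25,0,0.03],"rot":[0,0,-0.3],"hand":0},{"linear":[0.2,0,0],"rot":[0,0,0],"hand":0},{"linear":[0.2,0,0],"rot":[0,0,0],"hand":0},{"linear":[0.15,0,-0.02],"rot":[0,0,0],"hand":0}]'
python3 -c "
from h import *
o=monitor.get_obs();p=o['tool_pos']-[.683,0,.11];print(np.hypot(p[0],p[2]),np.arctan2(p[2],-p[0]),o['joint_pos'])"
```

```text
clock: 9.65
tool_pos: [0.7024, -0.0402, 0.2971]
orientation: [-172.3, 53.9, 0.8]
force: [-3.3, 1.8, 1.0]
opening: 0.0004
0.1881012196546481 1.6740711510518747 [ 16.10717786   2.07623115 -32.49703885  24.48753861 -22.08540323
  46.9459199 ]
```

```bash
python3 -m crank '[{"linear":[0.12,0,-0.02],"rot":[0,0,0],"hand":0},{"linear":[0.12,0,-0.02],"rot":[0,0,0],"hand":0},{"linear":[0.1,0,-0.02],"rot":[0,0,0],"hand":0}]'; python3 -m crank '[{"linear":[0.08,0,-0.02],"rot":[0,0,0],"hand":0}]'; python3 -m crank '[{"linear":[0.08,0,-0.02],"rot":[0,0,0],"hand":0}]'
```

```text
clock: 10.02
tool_pos: [0.7243, -0.0401, 0.2931]
orientation: [-172.3, 53.9, 0.8]
force: [-1.9, 1.0, 0.5]
opening: 0.0006
clock: 10.15
tool_pos: [0.7294, -0.0401, 0.2917]
orientation: [-172.3, 53.9, 0.8]
force: [-3.0, 1.2, -0.4]
opening: 0.0002
clock: 10.28
tool_pos: [0.7323, -0.0404, 0.2907]
orientation: [-172.3, 54.0, 0.8]
force: [-68.5, 18.3, 37.3]
opening: 0.0004
```

```bash
python3 -m crank '[{"linear":[-0.15,0,0],"rot":[0,0,0],"hand":0},{"linear":[-0.3,0,0],"rot":[0,0,0],"hand":0},{"linear":[-0.4,-0.2,0],"rot":[0,1,0],"hand":0},{"linear":[-0.4,-0.2,0],"rot":[0,1,0],"hand":0},{"linear":[-0.4,-0.2,0],"rot":[0,1,0],"hand":0},{"linear":[-0.3,-0.2,0],"rot":[0,1,0],"hand":0},{"linear":[-0.2,-0.2,0],"rot":[0,1,0],"hand":0},{"linear":[0,-0.2,0],"rot":[0,1,0],"hand":0},{"linear":[0,-0.2,0],"rot":[0,1,0],"hand":0}]'
python3 -c "
from h import *
o=monitor.get_obs();print(o['joint_pos'])
i,W,T=snap('scene','s6');np.save('s6.npy',W)
i,W,T=snap('wrist','w6');np.save('w6.npy',W)"
```

```text
clock: 11.4
tool_pos: [0.599, -0.1265, 0.2949]
orientation: [-116.2, 89.2, 56.9]
force: [-0.4, -0.1, 0.5]
opening: 0.0004
[  5.93550819  12.47616162  -1.40770214  -0.6215121  -75.62942934
  77.32067594]
```

View pics/s6.png

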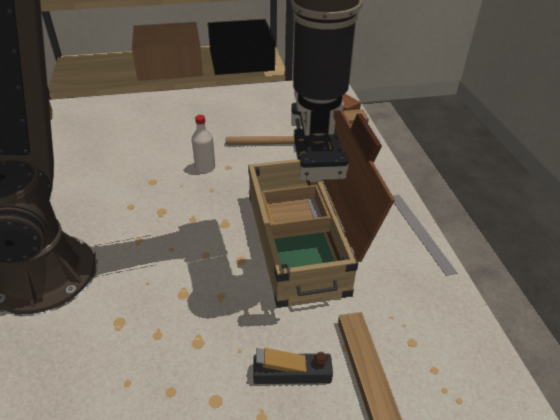

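View pics/w6.png

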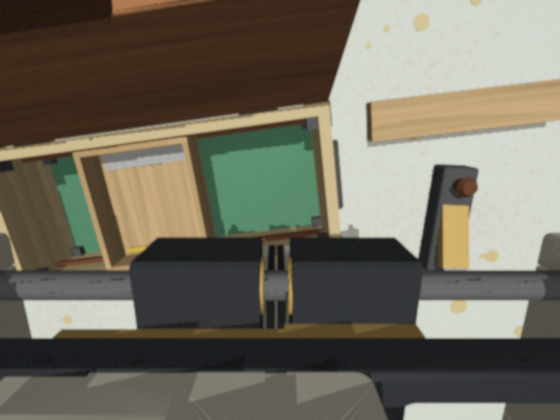

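```bash
python3 - <<'E'
from h import *
W=np.load('s6.npy')
m=(W[...,0]>.66)&(W[...,0]<.8)&(W[...,1]<-.05)&(W[...,1]>-.17)&(W[...,2]>.13)&(W[...,2]<.28)
P=W[m];c=np.median(P,0)
for _ in range(6):
    n=np.linalg.svd(P-c,full_matrices=False)[2][2];k=abs((P-c)@n)<.006;P=P[k];c=P.mean(0)
n*=np.sign(n[0]);print(c,n,len(P),'theta',np.arctan2(n[0],n[2]))
V=np.load('w6.npy')
for v in (190,210,225):
  print(v,[(u,*V[v,u].round(3)) for u in (90,105,150,188,195,200,206,215,250,315,325)])
E
```

```text
[ 0.71265787 -0.11224246  0.2089386 ] [ 0.95958791  0.01474827 -0.28102231] 2133 theta 1.8556873618065977
190 [(90, np.float64(0.628), np.float64(0.079), np.float64(0.1)), (105, np.float64(0.623), np.float64(0.08), np.float64(0.07)), (150, np.float64(0.616), np.float64(0.027), np.float64(0.066)), (188, np.float64(0.61), np.float64(-0.019), np.float64(0.065)), (195, np.float64(0.615), np.float64(-0.038), np.float64(0.102)), (200, np.float64(0.612), np.float64(-0.04), np.float64(0.089)), (206, np.float64(0.607), np.float64(-0.04), np.float64(0.062)), (215, np.float64(0.597), np.float64(-0.04), np.float64(0.012)), (250, np.float64(0.591), np.float64(-0.088), np.float64(0.011)), (315, np.float64(0.58), np.float64(-0.178), np.float64(0.011)), (325, np.float64(0.599), np.float64(-0.18), np.float64(0.11))]
210 [(90, np.float64(0.606), np.float64(0.083), np.float64(0.103)), (105, np.float64(0.601), np.float64(0.079), np.float64(0.082)), (150, np.float64(0.591), np.float64(0.033), np.float64(0.065)), (188, np.float64(0.585), np.float64(-0.015), np.float64(0.066)), (195, np.float64(0.592), np.
[... 437 characters left out ...]
loat64(0.568), np.float64(0.148), np.float64(0.011)), (105, np.float64(0.584), np.float64(0.079), np.float64(0.09)), (150, np.float64(0.571), np.float64(0.038), np.float64(0.064)), (188, np.float64(0.566), np.float64(-0.011), np.float64(0.066)), (195, np.float64(0.565), np.float64(-0.019), np.float64(0.065)), (200, np.float64(0.574), np.float64(-0.036), np.float64(0.102)), (206, np.float64(0.571), np.float64(-0.041), np.float64(0.092)), (215, np.float64(0.547), np.float64(-0.031), np.float64(0.012)), (250, np.float64(0.541), np.float64(-0.081), np.float64(0.011)), (315, np.float64(0.533), np.float64(-0.173), np.float64(0.023)), (325, np.float64(0.548), np.float64(-0.181), np.float64(0.074))]
```

```bash
python3 -m crank '[{"linear":[0,0.1,-0.45],"rot":[0,0,0],"hand":0},{"linear":[0,0.1,-0.6],"rot":[0,0,0],"hand":0},{"linear":[0,0,-0.6],"rot":[0,0,0],"hand":0},{"linear":[0,0,-0.6],"rot":[0,0,0],"hand":0},{"linear":[0,0,-0.6],"rot":[0,0,0],"hand":0},{"linear":[0,0,-0.5],"rot":[0,0,0],"hand":0},{"linear":[0,0,-0.3],"rot":[0,0,0],"hand":0},{"linear":[0,0,-0.1],"rot":[0,0,0],"hand":0}]'
```

```text
clock: 12.5
tool_pos: [0.6023, -0.1152, 0.0637]
orientation: [-147.3, 88.7, 25.7]
force: [0.0, -0.7, 0.8]
opening: 0.0009
```

```bash
python3 -m crank '[{"linear":[0,0.2,0.25],"rot":[0,0,0],"hand":0},{"linear":[0,0.3,0],"rot":[0,0,0],"hand":0},{"linear":[0,0.3,0],"rot":[0,0,0],"hand":0},{"linear":[0,0.3,0],"rot":[0,0,0],"hand":0},{"linear":[0,0.3,0],"rot":[0,0,0],"hand":0},{"linear":[0,0.3,0],"rot":[0,0,0],"hand":0},{"linear":[0,0.3,0],"rot":[0,0,0],"hand":0}]'; python3 -m crank '[{"linear":[0,0.2,0],"rot":[0,0,0],"hand":0},{"linear":[0,0.15,0],"rot":[0,0,0],"hand":0}]'
```

```text
clock: 13.38
tool_pos: [0.6032, 0.0125, 0.0829]
orientation: [-152.8, 88.4, 20.2]
force: [-0.3, -3.2, 0.3]
opening: 0.0004
clock: 13.62
tool_pos: [0.6029, 0.0356, 0.0828]
orientation: [-152.9, 88.5, 20.2]
force: [-0.3, -2.5, 1.0]
opening: 0.0006
```

```bash
python3 -m crank '[{"linear":[0,0.08,0],"rot":[0,0,0],"hand":0}]'; python3 -m crank '[{"linear":[0,0.08,0],"rot":[0,0,0],"hand":0}]'; python3 -c "
from h import *
snap('scene','s7')
snap('wrist','w7')"
```

```text
clock: 13.75
tool_pos: [0.6027, 0.0392, 0.0829]
orientation: [-158.1, 88.6, 15.0]
force: [4.8, -28.4, -1.5]
opening: 0.0005
clock: 13.88
tool_pos: [0.6025, 0.0394, 0.083]
orientation: [-174.1, 88.7, -1.0]
force: [10.1, -38.6, -2.5]
opening: 0.0001
```

View pics/s7.png

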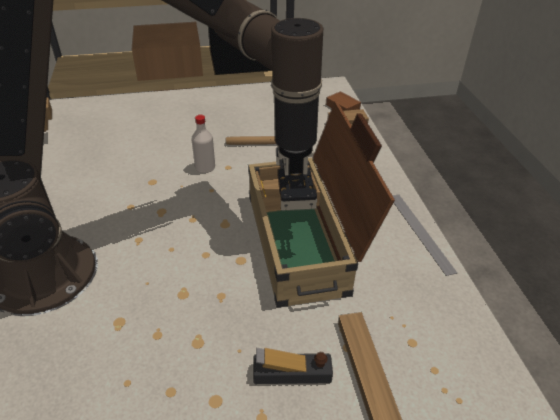

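```bash
python3 -m crank '[{"linear":[0,-0.3,0],"rot":[0,0,0],"hand":0},{"linear":[0,-0.3,0.5],"rot":[0,0,0],"hand":0.3},{"linear":[0,-0.3,0.8],"rot":[0,0,0],"hand":1},{"linear":[0,-0.5,0.8],"rot":[0,0,0],"hand":1},{"linear":[-0.2,-0.8,0.7],"rot":[0,0,0],"hand":1},{"linear":[-0.3,-0.8,0.5],"rot":[0,0,0],"hand":1},{"linear":[-0.3,-0.8,0.2],"rot":[0,0,0],"hand":1},{"linear":[-0.3,-0.8,0],"rot":[0,0,0],"hand":1},{"linear":[-0.3,-0.8,0],"rot":[0,0,0],"hand":1},{"linear":[-0.3,-0.7,0],"rot":[0,0,0],"hand":1},{"linear":[-0.3,-0.4,0],"rot":[0,0,0],"hand":1},{"linear":[0,0,0],"rot":[0,0,0],"hand":1}]'
python3 -c "
from h import *
o=monitor.get_obs();print(o['joint_pos'],o['tool_pos']);print(R.from_euler('xyz',o['orientation'],degrees=True).as_matrix().round(3))
i,W,T=snap('scene','s8');np.save('s8.npy',W)
i,W,T=snap('wrist','w8');np.save('w8.npy',W)"
```

```text
clock: 15.48
tool_pos: [0.4803, -0.3607, 0.2986]
orientation: [-166.0, 88.0, 7.0]
force: [0.7, -0.4, -0.3]
opening: 0.0875
[-18.86000736  10.52150623  -3.32132364  -0.90224569 -74.36504472
 102.03672905] [ 0.48029918 -0.36066751  0.29861961]
[[ 0.035 -0.123 -0.992]
 [ 0.004 -0.992  0.123]
 [-0.999 -0.008 -0.034]]
```

View pics/s8.png

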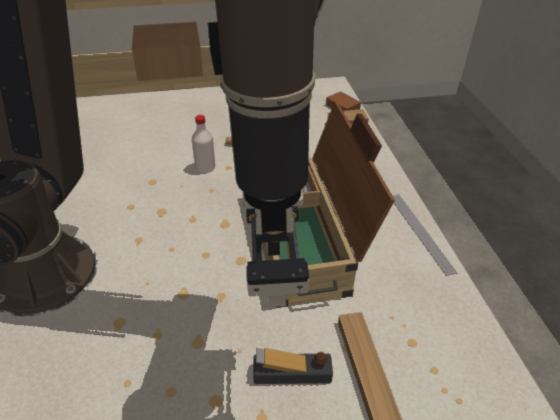

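View pics/w8.png

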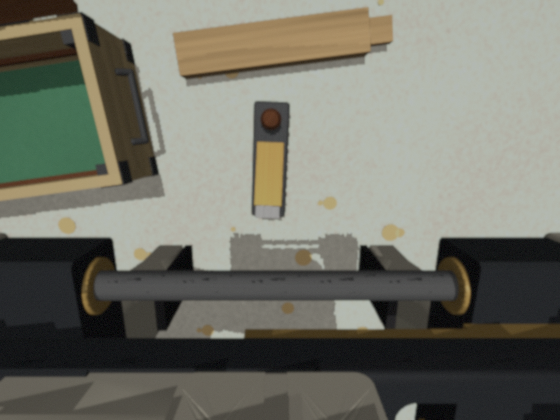

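```bash
python3 - <<'E'
from h import *
W=np.load('w8.npy'); S=np.load('s8.npy')
P=W[95:225,245:300].reshape(-1,3);P=P[(P[:,2]>.012)]
b=P[(P[:,2]>.03)]
r=cv2.minAreaRect((b[:,:2]*1000).astype(np.float32));print(r)
c=np.array(r[0])/1000; a=np.radians(-9)
ex=np.array([np.cos(a),np.sin(a)]);ey=np.array([-ex[1],ex[0]])
L=np.c_[(P[:,:2]-c)@ex,(P[:,:2]-c)@ey,P[:,2]]
for x in np.arange(-.08,.08,.008):
    q=L[abs(L[:,0]-x)<.004]
    if len(q)<5: continue
    t=q[q[:,2]>.045]
    print(round(x,3),len(q),'zmed %.3f max %.3f'%(np.median(q[:,2]),q[:,2].max()),'y',q[:,1].min().round(3),q[:,1].max().round(3),'top y',(t[:,1].min().round(3),t[:,1].max().round(3),len(t)) if len(t) else '')
E
```

```text
((519.3652954101562, -354.79498291015625), (46.04228210449219, 148.20321655273438), 80.63726043701172)
-0.072 69 zmed 0.035 max 0.068 y -0.022 0.023 top y (np.float64(-0.014), np.float64(0.015), 23)
-0.064 209 zmed 0.065 max 0.068 y -0.022 0.023 top y (np.float64(-0.014), np.float64(0.015), 156)
-0.056 203 zmed 0.062 max 0.066 y -0.023 0.023 top y (np.float64(-0.016), np.float64(0.017), 163)
-0.048 219 zmed 0.061 max 0.064 y -0.023 0.022 top y (np.float64(-0.017), np.float64(0.017), 178)
-0.04 223 zmed 0.058 max 0.062 y -0.022 0.022 top y (np.float64(-0.017), np.float64(0.016), 181)
-0.032 219 zmed 0.055 max 0.058 y -0.022 0.022 top y (np.float64(-0.016), np.float64(0.017), 177)
-0.024 222 zmed 0.052 max 0.055 y -0.023 0.023 top y (np.float64(-0.016), np.float64(0.017), 173)
-0.016 227 zmed 0.049 max 0.052 y -0.023 0.023 top y (np.float64(-0.017), np.float64(0.016), 175)
-0.008 221 zmed 0.046 max 0.050 y -0.022 0.023 top y (np.float64(-0.017), np.float64(0.017), 160)
-0.0 223 zmed 0.043 max 0.047 y -0.023 0.023 top y (np.float64(-0.017), np.float64(0.015), 31)
0.008 228 zmed 0.040 max 0.044 y -0.023 0.022 top y 
0.016 222 zmed 0.038 max 0.040 y -0.023 0.022 top y 
0.024 220 zmed 0.035 max 0.039 y -0.022 0.022 top y 
0.032 233 zmed 0.035 max 0.038 y -0.023 0.022 top y 
0.04 241 zmed 0.035 max 0.062 y -0.023 0.022 top y (np.float64(-0.01), np.float64(0.01), 62)
0.048 253 zmed 0.054 max 0.063 y -0.023 0.023 top y (np.float64(-0.013), np.float64(0.012), 138)
0.056 225 zmed 0.055 max 0.062 y -0.023 0.023 top y (np.float64(-0.012), np.float64(0.012), 125)
0.064 220 zmed 0.035 max 0.060 y -0.023 0.021 top y (np.float64(-0.008), np.float64(0.008), 33)
0.072 170 zmed 0.035 max 0.037 y -0.023 0.021 top y
```

```bash
python3 -m crank '[{"linear":[0.15,0.07,-0.4],"rot":[0,0.4,-0.42],"hand":1},{"linear":[0.15,0.07,-0.6],"rot":[0,0,0],"hand":1},{"linear":[0,0,-0.8],"rot":[0,0,0],"hand":0.8},{"linear":[0,0,-0.8],"rot":[0,0,0],"hand":0.7},{"linear":[0,0,-0.6],"rot":[0,0,0],"hand":0.65},{"linear":[0,0,-0.3],"rot":[0,0,0],"hand":0.65},{"linear":[0,0,0],"rot":[0,0,0],"hand":0.65}]'
python3 -c "
from h import *
o=monitor.get_obs();print(o['tool_pos']);print(R.from_euler('xyz',o['orientation'],degrees=True).as_matrix().round(3))
i,W,T=snap('wrist','w9');i,W,T=snap('side','d9')"
```

```text
clock: 16.45
tool_pos: [0.5058, -0.3431, 0.0839]
orientation: [-138.6, 89.6, 32.8]
force: [-0.3, 0.1, -0.1]
opening: 0.0577
[ 0.50576932 -0.34310915  0.08393704]
[[ 0.006 -0.15  -0.989]
 [ 0.004 -0.989  0.15 ]
 [-1.    -0.004 -0.005]]
```

View pics/d9.png

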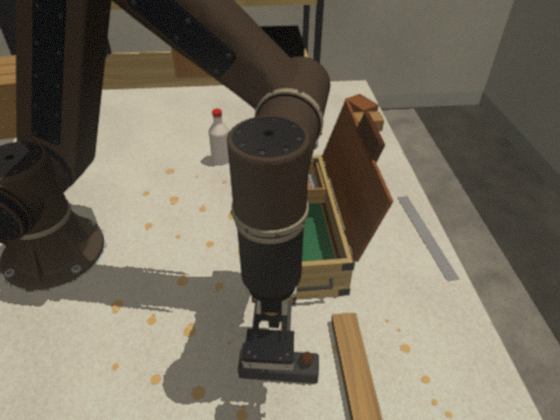

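View pics/w9.png

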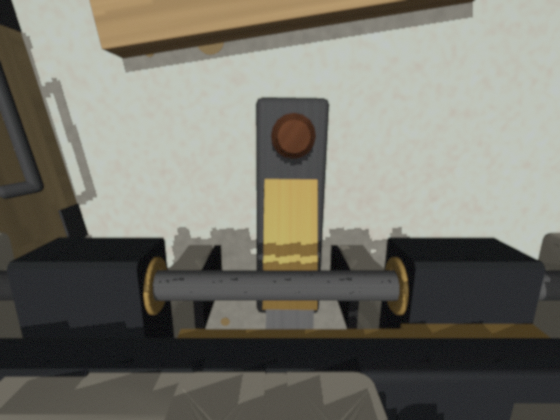

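```bash
python3 -m crank '[{"linear":[-0.05,-0.16,-0.2],"rot":[0,0,0],"hand":0.6},{"linear":[0,0,-0.25],"rot":[0,0,0],"hand":0.6},{"linear":[0,0,-0.15],"rot":[0,0,0],"hand":0.6},{"linear":[0,0,-0.05],"rot":[0,0,0],"hand":0.6},{"linear":[0,0,0],"rot":[0,0,0],"hand":0.6}]'
```

```text
clock: 17.18
tool_pos: [0.505, -0.3546, 0.0466]
orientation: [-167.2, 89.3, 4.2]
force: [0.0, -0.4, 0.9]
opening: 0.0529
```

```bash
python3 -m crank '[{"linear":[-0.05,0.03,-0.08],"rot":[0,0,0],"hand":0.6},{"linear":[0,0,-0.04],"rot":[0,0,0],"hand":0.6},{"linear":[0,0,0],"rot":[0,0,0],"hand":0.6}]'; python3 -c "
from h import *
o=monitor.get_obs();print(R.from_euler('xyz',o['orientation'],degrees=True).as_matrix().round(3))"
```

```text
clock: 17.55
tool_pos: [0.5021, -0.3526, 0.0395]
orientation: [-168.8, 89.2, 2.6]
force: [0.3, -0.2, -0.4]
opening: 0.0523
[[ 0.013 -0.149 -0.989]
 [ 0.001 -0.989  0.149]
 [-1.    -0.003 -0.013]]
```

Good; close.

```bash
python3 -m crank '[{"linear":[0,0,0],"rot":[0,0.1,0],"hand":0.3},{"linear":[0,0,0],"rot":[0,0,0],"hand":0.2},{"linear":[0,0,0],"rot":[0,0,0],"hand":0},{"linear":[0,0,0],"rot":[0,0,0],"hand":0},{"linear":[0,0,0],"rot":[0,0,0],"hand":0}]'; python3 -m crank '[{"linear":[0,0,0.1],"rot":[0,0,0],"hand":0},{"linear":[0,0,0.2],"rot":[0,0,0],"hand":0},{"linear":[0,0,0.3],"rot":[0,0,0],"hand":0},{"linear":[0,0,0.3],"rot":[0,0,0],"hand":0}]'; python3 -c "
from h import *
i,W,T=snap('wrist','w10');np.save('w10.npy',W);i,W,T=snap('side','d10')"
```

```text
clock: 18.18
tool_pos: [0.5025, -0.3524, 0.0399]
orientation: [-164.2, 89.7, 7.2]
force: [0.5, 1.6, -0.4]
opening: 0.0334
clock: 18.68
tool_pos: [0.4988, -0.3511, 0.0929]
orientation: [-41.7, 89.7, 129.7]
force: [-0.3, 0.3, -6.1]
opening: 0.0336
```

View pics/d10.png

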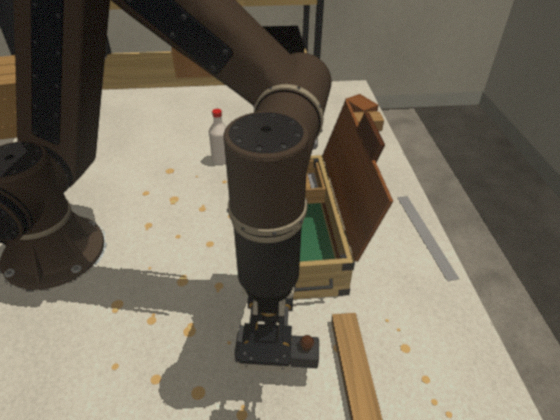

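View pics/w10.png

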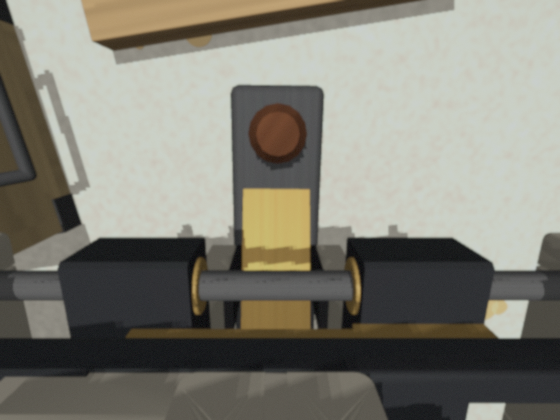

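```bash
python3 - <<'E'
from h import *
W=np.load('w10.npy')
for v in (92,100,130,160,180):print(v,[W[v,u].round(4).tolist() for u in (243,316)])
print(W[130,278],W[200,270],W[240,270])
E
```

```text
92 [[0.5873, -0.3494, 0.0876], [0.5821, -0.3838, 0.0869]]
100 [[0.5837, -0.3488, 0.0879], [0.5785, -0.3834, 0.0869]]
130 [[0.5701, -0.3463, 0.0875], [0.5646, -0.3818, 0.0866]]
160 [[0.5557, -0.3437, 0.0877], [0.5502, -0.3799, 0.0874]]
180 [[0.5457, -0.3419, 0.0873], [0.5398, -0.3789, 0.086]]
[ 0.5678197  -0.36320804  0.11388991] [ 0.53385186 -0.35402124  0.08984463] [ 0.51510597 -0.35121059  0.09731019]
```

```bash
python3 -m crank '[{"linear":[0,0,0.5],"rot":[0,0,-1],"hand":0},{"linear":[0,0,0.6],"rot":[0,0,-1],"hand":0},{"linear":[0,0.1,0.6],"rot":[0,0,-1],"hand":0},{"linear":[0.05,0.3,0.5],"rot":[0,0,-1],"hand":0},{"linear":[0.1,0.4,0.2],"rot":[0,0,-1],"hand":0},{"linear":[0.1,0.4,0],"rot":[0,0,-1],"hand":0},{"linear":[0.1,0.4,0],"rot":[0,0,-1],"hand":0},{"linear":[0.1,0.4,0],"rot":[0,0,-1],"hand":0},{"linear":[0.1,0.4,0],"rot":[0,0,-1],"hand":0},{"linear":[0.1,0.4,0],"rot":[0,0,-1],"hand":0},{"linear":[0.1,0.4,0],"rot":[0,0,-1],"hand":0},{"linear":[0.1,0.4,0],"rot":[0,0,-1],"hand":0},{"linear":[0.1,0.4,0],"rot":[0,0,-1],"hand":0},{"linear":[0.1,0.4,0],"rot":[0,0,-1],"hand":0},{"linear":[0.1,0.3,0],"rot":[0,0,-0.9],"hand":0},{"linear":[0,0,0],"rot":[0,0,-0.5],"hand":0},{"linear":[0,0,0],"rot":[0,0,0],"hand":0}]'
python3 -c "
from h import *
o=monitor.get_obs();print(o['joint_pos'],o['tool_pos']);print(R.from_euler('xyz',o['orientation'],degrees=True).as_matrix().round(4))
i,W,T=snap('wrist','w11');np.save('w11.npy',W);i,W,T=snap('scene','s11');np.save('s11.npy',W)"
```

```text
clock: 20.9
tool_pos: [0.5606, -0.0567, 0.2295]
orientation: [7.5, 89.0, 98.9]
force: [-0.2, -0.1, -5.7]
opening: 0.0338
[ 13.44142529  10.13313871 -12.75680662  -1.03793355 -67.03803363
 -11.60880774] [ 0.56061876 -0.05669979  0.22950425]
[[-0.0026 -0.9997 -0.0249]
 [ 0.0165 -0.0249  0.9996]
 [-0.9999  0.0022  0.0166]]
```

View pics/s11.png

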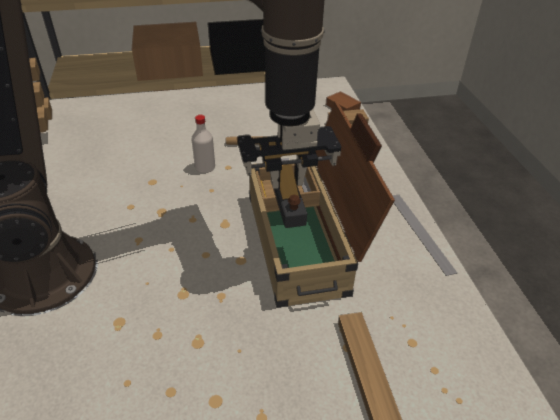

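View pics/w11.png

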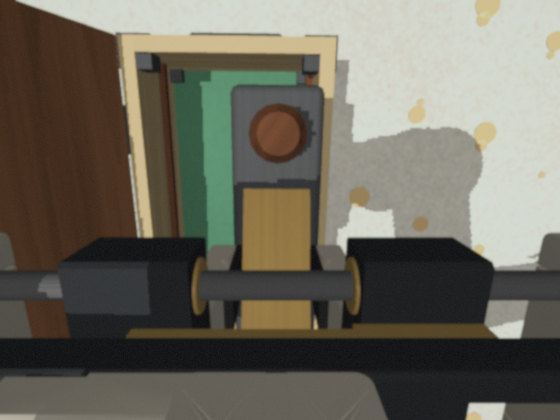

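```bash
python3 -m crank '[{"linear":[0.15,0.13,0],"rot":[-0.19,0,-0.1],"hand":0},{"linear":[0.14,0.13,0],"rot":[0,0,0],"hand":0},{"linear":[0,0,-0.2],"rot":[0,0,0],"hand":0},{"linear":[0,0,0],"rot":[0,0,0],"hand":0}]'; python3 -c "
from h import *
o=monitor.get_obs();print(R.from_euler('xyz',o['orientation'],degrees=True).as_matrix().round(4))"
```

```text
clock: 21.5
tool_pos: [0.5789, -0.0408, 0.2161]
orientation: [100.8, 89.8, -168.3]
force: [-0.8, -0.6, -5.4]
opening: 0.0336
[[-3.300e-03 -9.999e-01 -1.680e-02]
 [-7.000e-04 -1.680e-02  9.999e-01]
 [-1.000e+00  3.300e-03 -6.000e-04]]
```

```bash
python3 -m crank '[{"linear":[0,0,-0.3],"rot":[0,0,0],"hand":0},{"linear":[0,0,-0.4],"rot":[0,0,0],"hand":0},{"linear":[0,0,-0.4],"rot":[0,0,0],"hand":0},{"linear":[0,0,-0.4],"rot":[0,0,0],"hand":0},{"linear":[0,0,-0.3],"rot":[0,0,0],"hand":0},{"linear":[0,0,-0.2],"rot":[0,0,0],"hand":0},{"linear":[0,0,0],"rot":[0,0,0],"hand":0}]'; python3 -c "
from h import *
o=monitor.get_obs();print(R.from_euler('xyz',o['orientation'],degrees=True).as_matrix().round(4))
i,W,T=snap('wrist','w12');i,W,T=snap('scene','s12')"
```

```text
clock: 22.38
tool_pos: [0.5787, -0.0424, 0.0931]
orientation: [122.6, 89.9, -146.4]
force: [-0.7, 0.4, -6.1]
opening: 0.0333
[[-0.0021 -0.9999 -0.017 ]
 [-0.0014 -0.017   0.9999]
 [-1.      0.0021 -0.0014]]
```

View pics/s12.png

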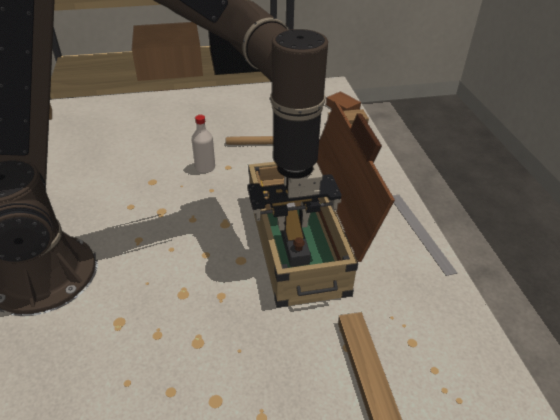

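View pics/w12.png

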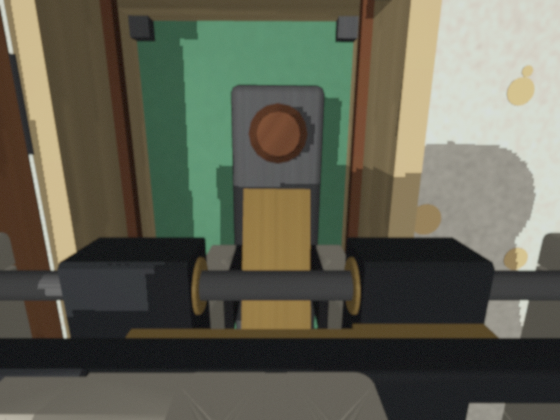

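```bash
python3 - <<'E'
from h import *
i,W,T=snap('wrist')
for v in (120,200):
  for u in list(range(100,160,6))+list(range(340,440,7)): print(v,u,W[v,u].round(3).tolist(),i[v,u].tolist())
print(W[110,245],W[110,315],W[170,245],W[170,315])
E
```

```text
120 100 [0.676, -0.114, 0.075] [82, 72, 52]
120 106 [0.676, -0.114, 0.068] [87, 75, 55]
120 112 [0.676, -0.114, 0.062] [84, 74, 54]
120 118 [0.675, -0.114, 0.058] [71, 47, 32]
120 124 [0.671, -0.115, 0.057] [71, 46, 31]
120 130 [0.67, -0.115, 0.053] [37, 24, 17]
120 136 [0.676, -0.115, 0.03] [89, 76, 56]
120 142 [0.676, -0.115, 0.019] [89, 77, 57]
120 148 [0.674, -0.115, 0.013] [61, 90, 68]
120 154 [0.67, -0.115, 0.013] [58, 92, 71]
120 340 [0.537, -0.118, 0.012] [89, 140, 109]
120 347 [0.532, -0.118, 0.011] [90, 141, 109]
120 354 [0.536, -0.117, 0.05] [81, 67, 47]
120 361 [0.533, -0.117, 0.057] [120, 78, 55]
120 368 [0.53, -0.117, 0.059] [113, 96, 70]
120 375 [0.53, -0.116, 0.073] [115, 101, 73]
120 382 [0.53, -0.116, 0.084] [114, 101, 74]
120 389 [0.53, -0.116, 0.095] [114, 101, 73]
120 396 [0.529, -0.116, 0.103] [111, 98, 72]
120 403 [0.529, -0.116, 0.109] [207, 189, 145]
120 410 [0.526, -0.116, 0.109] [207, 189, 146]
120 417 [0.523, -0.116, 0.109] [207, 189, 145]
120 424 [0.52, -0.116, 0.109] [207, 189, 145]
120 431 [nan, nan, nan] [215, 220, 212]
120 438 [0.46, -0.119, -0.001] [
[... 579 characters left out ...]
, 33]
200 361 [0.529, -0.069, 0.057] [76, 58, 40]
200 368 [0.529, -0.072, 0.071] [86, 76, 55]
200 375 [0.529, -0.075, 0.084] [83, 73, 54]
200 382 [0.529, -0.077, 0.094] [84, 75, 54]
200 389 [0.529, -0.08, 0.104] [80, 72, 52]
200 396 [0.527, -0.081, 0.109] [138, 122, 90]
200 403 [0.524, -0.081, 0.109] [139, 123, 91]
200 410 [0.522, -0.081, 0.11] [138, 122, 90]
200 417 [0.519, -0.081, 0.11] [138, 123, 93]
200 424 [0.463, -0.057, -0.0] [148, 146, 136]
200 431 [0.457, -0.057, -0.001] [149, 146, 136]
200 438 [0.452, -0.057, -0.001] [151, 148, 139]
[ 0.59772321 -0.11966615  0.08992642] [ 0.56398962 -0.12024906  0.08907224] [ 0.59789494 -0.09092361  0.09065084] [ 0.56252772 -0.09120592  0.08838031]
```

```bash
python3 -m crank '[{"linear":[0.08,0,-0.15],"rot":[0,0,0],"hand":0},{"linear":[0,0,-0.15],"rot":[0,0,0],"hand":0},{"linear":[0,0,-0.12],"rot":[0,0,0],"hand":0},{"linear":[0,0,-0.08],"rot":[0,0,0],"hand":0},{"linear":[0,0,0],"rot":[0,0,0],"hand":0}]'
```

```text
clock: 23.15
tool_pos: [0.5857, -0.042, 0.0636]
orientation: [-101.8, 89.8, -10.8]
force: [0.4, -0.1, -6.2]
opening: 0.0335
```

```bash
python3 -m crank '[{"linear":[0,0,-0.05],"rot":[0,0,0],"hand":0},{"linear":[0,0,-0.05],"rot":[0,0,0],"hand":0}]'
```

```text
clock: 23.4
tool_pos: [0.5861, -0.0419, 0.0578]
orientation: [-97.6, 89.8, -6.6]
force: [-0.1, 1.5, -6.2]
opening: 0.0336
```

```bash
python3 -m crank '[{"linear":[-0.04,0,-0.04],"rot":[0,0,0],"hand":0}]'; python3 -m crank '[{"linear":[0,0,-0.04],"rot":[0,0,0],"hand":0}]';python3 -m crank '[{"linear":[0,0,-0.03],"rot":[0,0,0],"hand":0}]'
```

```text
clock: 23.52
tool_pos: [0.5838, -0.0419, 0.0553]
orientation: [-96.9, 89.8, -5.9]
force: [-0.6, -0.0, -6.1]
opening: 0.0336
clock: 23.65
tool_pos: [0.5835, -0.0419, 0.0528]
orientation: [-96.9, 89.8, -5.9]
force: [-0.5, -0.1, -6.5]
opening: 0.0333
clock: 23.78
tool_pos: [0.5839, -0.0418, 0.0517]
orientation: [-97.7, 89.7, -6.7]
force: [-4.5, 3.4, 12.7]
opening: 0.0338
```

Contact with the floor; release with a small opening.

```bash
python3 -m crank '[{"linear":[0,0,0.0],"rot":[0,0,0],"hand":0.40},{"linear":[0,0,0],"rot":[0,0,0],"hand":0.43},{"linear":[0,0,0],"rot":[0,0,0],"hand":0.47},{"linear":[0,0,0],"rot":[0,0,0],"hand":0.47}]'; python3 -m crank '[{"linear":[0,0,0.1],"rot":[0,0,0],"hand":0.47},{"linear":[0,0,0.2],"rot":[0,0,0],"hand":0.47}]'; python3 -c "
from h import *
i,W,T=snap('wrist','w13')"
```

```text
clock: 24.28
tool_pos: [0.5863, -0.0417, 0.0538]
orientation: [-93.7, 89.4, -2.6]
force: [0.2, 0.1, 0.8]
opening: 0.0412
clock: 24.52
tool_pos: [0.5858, -0.0419, 0.072]
orientation: [-97.4, 89.5, -6.3]
force: [-1.1, -0.5, 0.1]
opening: 0.0415
```

View pics/w13.png

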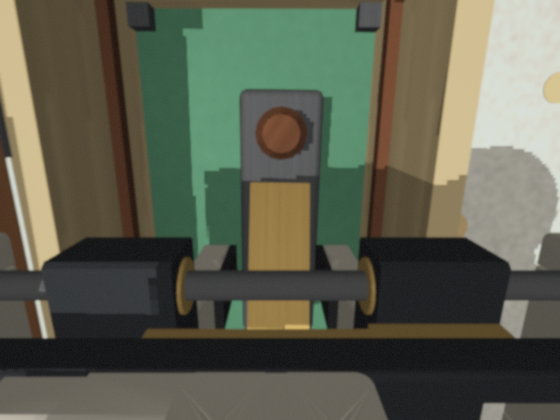

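Released, no force. Retreat straight up, shift toward the robot and check.

```bash
python3 -m crank '[{"linear":[0,0,0.3],"rot":[0,0,0],"hand":0.47},{"linear":[0,0,0.5],"rot":[0,0,0],"hand":0.47},{"linear":[0,0,0.7],"rot":[0,0,0],"hand":0.47},{"linear":[-0.2,0,0.8],"rot":[0,0,0],"hand":0.47},{"linear":[-0.3,0,0.8],"rot":[0,0,0],"hand":0.47},{"linear":[-0.3,0.1,0.5],"rot":[0,0,0],"hand":0.47},{"linear":[0,0.2,0],"rot":[0,0,0],"hand":0.47},{"linear":[0,0,0],"rot":[0,0,0],"hand":0.47}]'
python3 - <<'E'
from h import *
i,W,T=snap('wrist','w14'); i2,S,_=snap('scene','s14'); S0=np.load('scene0.npy')
m=(S[...,0]>.68)&(S[...,0]<.8)&(S[...,1]<-.05)&(S[...,1]>-.17)&(S[...,2]>.13)&(S[...,2]<.28)
P=S[m];c=np.median(P,0)
for _ in range(6):
    n=np.linalg.svd(P-c,full_matrices=False)[2][2];k=abs((P-c)@n)<.006;P=P[k];c=P.mean(0)
n*=np.sign(n[0]);print('theta',np.arctan2(n[0],n[2]))
for nm,(u,v) in dict(cap=(200,119),ham=(230,140),ham2=(250,141),rail=(345,330),rail2=(380,390)).items(): print(nm,S0[v,u].round(3),S[v,u].round(3))
np.save('w14.npy',W);np.save('s14.npy',S)
E
```

```text
clock: 25.58
tool_pos: [0.537, -0.0237, 0.302]
orientation: [-87.5, 89.0, 3.6]
force: [0.3, -0.3, -0.7]
opening: 0.0413
theta 1.853859572549145
cap [0.401 0.334 0.172] [0.401 0.333 0.172]
ham [0.487 0.443 0.024] [0.487 0.448 0.021]
ham2 [0.548 0.439 0.017] [0.549 0.441 0.016]
rail [ 0.637 -0.296  0.032] [ 0.638 -0.293  0.027]
rail2 [ 0.664 -0.431  0.029] [ 0.663 -0.433  0.032]
```

View pics/w14.png

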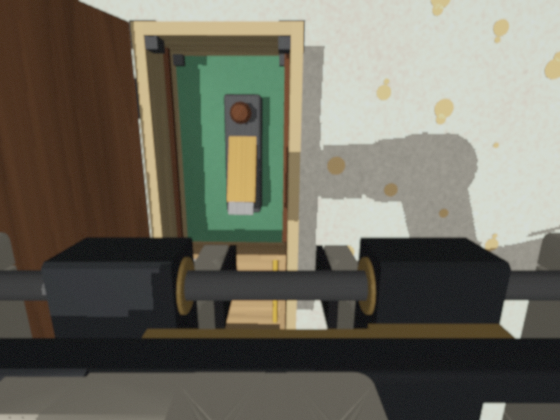

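View pics/s14.png

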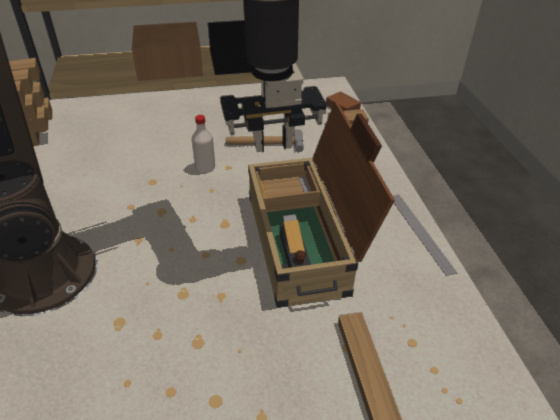

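```bash
python3 - <<'E'
from h import *
W=np.load('w14.npy');S=np.load('s14.npy')
for v in range(225,275,4): print(v,W[v,240].round(3),W[v,265].round(3))
print('deck',[W[a,b].round(4).tolist() for a,b in ((100,228),(100,257),(130,228),(128,257))],'floor',W[150,200],W[80,240])
for v in range(155,215,4): print(v,S[v,290].round(3))
E
```

```text
225 [0.595 0.046 0.012] [0.559 0.046 0.011]
229 [0.595 0.052 0.012] [0.559 0.052 0.012]
233 [0.595 0.059 0.011] [0.559 0.058 0.012]
237 [0.595 0.065 0.012] [0.559 0.065 0.01 ]
241 [0.595 0.071 0.012] [0.558 0.071 0.011]
245 [0.588 0.055 0.07 ] [0.556 0.055 0.069]
249 [0.586 0.055 0.084] [0.555 0.054 0.084]
253 [0.584 0.055 0.098] [0.554 0.054 0.097]
257 [0.584 0.057 0.104] [0.554 0.057 0.103]
261 [0.589 0.08  0.064] [0.556 0.079 0.065]
265 [0.589 0.086 0.064] [0.556 0.084 0.066]
269 [0.589 0.091 0.065] [0.556 0.091 0.065]
273 [ 0.548 -0.056  0.381] [ 0.541 -0.056  0.38 ]
deck [[0.6035, -0.1236, 0.048], [0.5683, -0.1243, 0.0466], [0.6044, -0.0883, 0.0469], [0.5682, -0.0914, 0.0475]] floor [ 0.64881525 -0.06054298  0.01381939] [ 0.5931469  -0.15115957  0.01216764]
155 [ 0.661  0.369 -0.001]
159 [0.656 0.346 0.001]
163 [0.62  0.183 0.107]
167 [0.619 0.176 0.099]
171 [0.619 0.178 0.085]
175 [0.619 0.175 0.074]
179 [0.618 0.167 0.066]
183 [0.614 0.147 0.069]
187 [0.611 0.134 0.066]
191 [0.607 0.117 0.067]
195 [0.594 0.057 0.104]
199 [0.594 0.054 0.094]
203 [0.594 0.056 0.08 ]
207 [0.595 0.058 0.065]
211 [0.605 0.1   0.013]
```

Till face is at y = +0.055 (home), the deck is at 0.047–0.048 (so the sole is at 0.012), and the lid is at 1.854. Handing in.

```bash
python3 -c "
from h import *
print(ticket.close_job()); print(monitor.get_obs()['clock'])"
```

```text
the job is handed in; nothing more can be done
None
the job is handed in; nothing more can be done
```

The job is handed in at about 26 s of the 72 s allowed; no verdict was reported, so what follows rests on my own last measurements.

**What I did:**
- **Lid:** I hooked the closed fingers under the lip and swung the lid to its stop at well under 1 rad/s. The wrist force peaked near 80 N when it met the stop, under the 120 N limit, and I backed off at once.
- **Till:** I pushed it to the left end until the force rose sharply.
- **Plane:** I gripped it by its brass cap, turned it lengthwise and lowered it into the well until I felt the floor. Then I opened the fingers slightly and backed away straight up.

**Last checks:**

| Item | Measured | Required |
|---|---|---|
| Lid angle | 1.854 rad | above 1.80 |
| Till's right face in y | +0.055 m, so travel is about 0.235 m | above 0.225 m |
| Plane's deck above the bench | 46.6–48 mm, so the sole is about 12 mm up | 5–17 mm |
| Glue, hammer, rail | unchanged within about 5 mm, which is camera noise | under 30 mm |

The deck heights are all within 1.5 mm of each other, so the plane is lying flat. The gripper was clear of everything, with no contact force.

**One disagreement:** the scene and wrist cameras put the chest's centre about 4–5 mm apart in x, more than the 2 mm the calibration promises. I used the wrist camera for the placing, and the clearances held.

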